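# Trap a panel bed on its rail with the spring-pin lock block

## Task

Slide the panel bed along its rail by its upright wooden handle until it is fully home against the dark wooden end stop. Then pull up the black spring knob of the lock block, slide the block with it to the next hole towards the bed, and let the pin drop fully into that hole. Finish while still firmly holding the knob, gripped or pressed down, with the pin fully down: do not let go of it. Leave the other things on the bench where they are.

Things in the scene. Friction and masses are not known exactly. Their poses are not given: they have to be found in the camera images.
- jig: The panel jig, fixed to the bench: plywood base 200 x 330 x 15 mm carrying an aluminium rail 30 mm wide, rail top 35 mm above the bench, running along the jig's y axis; robot's side is -x. Origin: centre of the base's underside, under the rail's centre line; z up. The end stop is at the rail's +y end, the lock block towards its -y end, the bed between them.
- stop_face (a point): Middle of the end stop's face that the bed meets, at rail top height. The stop is a dark wooden block across the rail, 110 mm wide, 25 mm thick, top 60 mm above the bench, at jig y = 119 mm.
- next_hole (a point): Centre of the mouth (rail top, 35 mm above the bench) of the hole that the pin must go into, jig y = -20 mm. It is the third of a row of four square holes 12 x 12 mm, 20 mm deep, 50 mm apart along the rail, at jig y = -120, -70, -20 and +30 mm; the pin starts in the one at -70.
- bed (a joint): Travel of the panel bed along the jig's +y, m: 0 = 50 mm short of the end stop, 0.050 = fully home (solid stop). Starts 15 to 46 mm short. About 2 N of sliding friction; stays where it is left. The bed is an aluminium plate 110 x 110 mm, 38 to 48 mm above the bench, with a wooden panel 90 x 100 mm screwed on (top at 62 mm) and a tab with the handle on the -x side.
- bed_handle (a point): Centre of the top of the bed's handle: an upright dark wooden round post 20 mm in diameter, 57 mm high (48 to 105 mm above the bench), 85 mm to the jig's -x side of the rail's centre line and midway along the bed. Axes as the jig's.
- lock_block (a joint): Travel of the lock block along the jig's +y, m: 0 = start, 0.050 = pin over the next hole; range -0.055 to 0.054. Dark steel, 50 x 50 mm, 36 to 70 mm above the bench, with a steel collar 22 mm wide up to 80 mm. About 2 N of friction; the seated pin has 2 mm play either way. At 0.050, 4 mm are left between it and the bed when home; it pushes the bed if it meets it.
- plunger (a joint): Lift of the lock block's spring plunger, straight up, m: 0 = pin fully down (10 mm deep in a hole), 0.018 = end of its travel. The pin, a round-ended steel rod 8 mm in diameter, is clear of the rail above 0.010; between holes it rests on the rail at 0.010. A spring pushes it down with 5 N at 0, 9.5 N at 0.018; let go, it springs back down.
- knob: The plunger's knob: black upright cylinder 26 mm in diameter, 32 mm high, over the middle of the lock block; it moves with the plunger and the block. Origin: centre of its underside, 95 mm above the bench with the pin fully down. Axes as the jig's.
- paint_jar: Bystander: small amber paint jar, 32 mm in diameter, 42 mm high, standing on the jig's base beyond the rail (+x side). Origin: centre of its underside.
- disc_blank: Bystander: flat wooden disc, 42 mm in diameter, 12 mm thick, lying on the jig's base beyond the rail (+x side). Origin: centre of its underside.
- egg_stand: Bystander: wooden egg on a turned foot, 48 mm in diameter, 95 mm high, on the bench to the left (+y). Origin: centre of its underside.
- brush_mug: Bystander: white mug, 72 mm in diameter, 85 mm high, on the bench to the left (+y). Origin: centre of its underside.
- brush: Bystander: brush lying on the bench to the right (-y). Origin: on its underside.
- screwdriver: Bystander: screwdriver lying on the bench to the right (-y). Origin: on its underside.

How it is judged:
By the outcome, as a careful person would: the job done as asked, in the order asked, and still so for the second after the job is handed in, while the arm keeps its last pose, push and grip.
It also fails if it takes over 48 s, if anything falls off the work surface, if the arm or the gripper's body presses on something with over 40 N, if the wrist force passes 120 N, or if a joint passes its speed limit or range.

## Robot

A 7-joint arm with a two-finger parallel gripper is mounted at the origin on the work surface. World frame = base frame: x ahead of the robot, y to its left, z up, the work surface at z = 0. Lengths are in m, angles in rad, forces in N, time in s.
With the tool pointing down it reaches from about 0.4 to 0.875 m from the base axis. Payload 6.5 kg.
Tool frame: the origin (TCP) lies at the very end of the fingers, on their centre line; the grasp point (between the pads) lies 19 mm behind it; z points along the fingers, y is the line along which they close (so a half turn about z gives the same grasp; the last joint's range is limited). The gripper opens to 85 mm and grips with 20 to 120 N. Pads are 22 mm wide; open, the fingers measure 114 mm over their backs; the gripper's body (76 mm by 85 mm) begins 54 mm behind the grasp point. The pads swing forward as they close: fully open they stand 13 mm farther back than shut.
Start: joints at [1.161, 0.536, -0.004, 1.538, 0.003, 1.067, -0.071], TCP at [0.219, -0.612, 0.231] pointing down, gripper open.
Joint ranges: [-2.7, 2.7], [-0.37, 2.16], [-1.27, 1.26], [0.24, 2.4], [-1.31, 4.45], [0.19, 1.91], [-2.76, 2.76]. Speed limits (rad/s): [2.39, 2.39, 3.14, 3.14, 3.14, 3.14, 3.14].

## Interface

Orientations are given as a unit quaternion [w, x, y, z].
In Python, from workcell import get_obs, capture, calibration, sign_off gives the robot as it stands.
- The arm moves only by the tool carry_out, never from a script. Its argument "increments" is a list of rows, each a list of 2 entries, a list of its own where there are three numbers: the shift along the tool's x, y, z in m, then the turn about the tool's z in degrees. A call has 1 to 20 rows; each row shifts and turns the commanded pose from where the row before left it, along the tool's axes as they then stand; what a row does not reach is not made up. A row lasts 1/8 s, in which the tool goes at most 62.5 mm and 10.7 degrees, less where a joint would pass 70% of its speed; a pose out of reach is approached as far as the arm can. A call with a gripper value outside its range is refused whole. "gripper" is the opening, from 0 (shut) to 1 (fully open), set as the call begins (left out, the last holds). The fingers move at their own pace and stop on an object; the grip force is fixed at half the most. Time passes only in rows, so rows that do not move let the fingers close. It gives the time, the measured TCP pose, the force, the opening and the grip force at its end, in the units of the state.
- get_obs(): the state, without advancing time (a new reading comes with each control period).
- capture(name): name is "scene" or "top" or "wrist"; returns the picture (420x560x3 uint8, red, green, blue); there is no depth.
- calibration(name): a dict with "intrinsics" (3x3 intrinsics, pixels), "cam_to_world" (4x4, takes a point from camera to world coordinates). Camera axes: x right, y up, looking along -z (the intrinsics and any distortion apply to the point x, -y, -z); pixel columns grow to the right and rows downward; lengths in m; the calibration is good to about 2 mm. A picture is of the moment at which its call begins: read the wrist's pose just before it. calibration takes no time and is no camera call; for the wrist camera it gives the pose at the moment of the call.
- sign_off(): hands the job in; it is judged then, once.
The state is a dict: "t": time; "joint_positions": joint angles; "qd": joint speeds; "joint_torque": joint torques, N m; "tool_pos": TCP position; "ee_rot": TCP orientation; "ft_force": force on the tool from outside, world axes, zero at the start; "moment": the same for the moment, N m; "finger_gap": finger opening in m; "finger_force": force on a finger pad.
Only numpy, scipy, OpenCV 4.12 (cv2) and the standard library are available. Lean on these libraries where they do the work, as an engineer would, in place of code of your own. Each camera call takes 0.05 s, during which the arm holds its last target. There are 200 camera calls.

## Working session

There is one attempt and no reset: what is moved stays moved. The work goes in short steps, Python scripts to look and compute and a tool call to move; the robot and the scene stay as the last step left them, time stands still between calls to the robot, and variables do not carry over. Pictures are saved under pics/ and viewed, at most 10 in all, crops included, and the job is handed in when it is done.

Besides the shell and the picture viewer there is one more tool, called after "Request:" in YAML: its name, and indented under it one key for each argument. carry_out: Moves the arm, as the interface text tells. Its arguments: {"type":"object","properties":{"increments":{"type":"array","items":{"type":"array"}},"gripper":{"type":"number"}},"required":["increments"]}

```bash
mkdir -p pics; python3 - <<'E'
from workcell import *
import cv2,numpy as np
o=get_obs();print(o['t'],o['tool_pos'],o['ee_rot'])
for n in("scene","top"):
    c=calibration(n);print(n,np.round(c['intrinsics'],1).tolist(),np.round(c['cam_to_world'],4).tolist(),[k for k in c])
    cv2.imwrite(f'pics/{n}0.png',capture(n)[:,:,::-1])
E
```

```text
0.0 [ 0.218868   -0.61137424  0.23041832] [-8.39822392e-04  9.85255800e-01  1.71085538e-01 -2.03482670e-04]
scene [[473.0, 0.0, 283.1], [0.0, 473.0, 213.6], [0.0, 0.0, 1.0]] [[-0.6023, -0.6232, 0.4989, 1.1909], [0.7983, -0.4761, 0.3689, 0.4615], [0.0076, 0.6205, 0.7842, 1.0885], [0.0, 0.0, 0.0, 1.0]] ['intrinsics', 'cam_to_world']
top [[493.4, 0.0, 278.4], [0.0, 493.4, 199.7], [0.0, 0.0, 1.0]] [[0.0185, 0.9924, -0.1217, 0.3478], [-0.9998, 0.0176, -0.0084, -0.0374], [-0.0062, 0.1219, 0.9925, 1.7851], [0.0, 0.0, 0.0, 1.0]] ['intrinsics', 'cam_to_world']
```

View pics/top0.png

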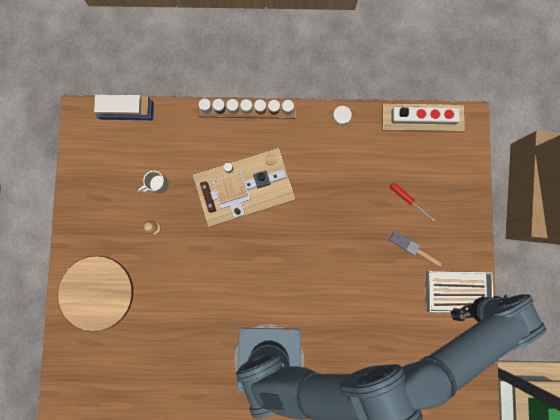

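View pics/scene0.png

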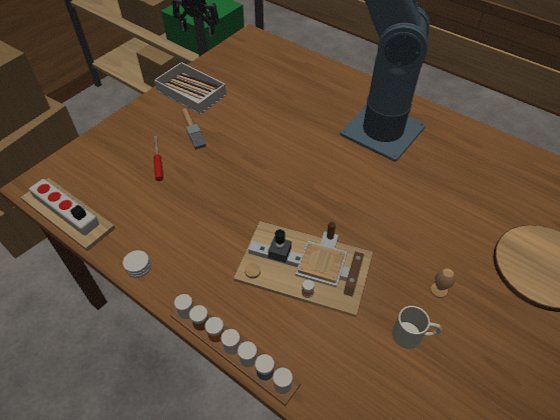

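Top view: the jig spans px (194–295, 149–226), with the stop at (208,197), handle at (237,211) and knob at (262,179). Scene view: the knob is at (280,235) and the handle at (332,228). Next I'll zoom in on both.

```bash
python3 - <<'E'
import cv2,numpy as np
a=cv2.imread('pics/top0.png')[145:230,190:300];b=cv2.imread('pics/scene0.png')[215:312,230:380]
a=cv2.resize(a,None,fx=3.6,fy=3.6,interpolation=cv2.INTER_CUBIC);b=cv2.resize(b,None,fx=2.6,fy=2.6,interpolation=cv2.INTER_CUBIC)
h=max(a.shape[0],b.shape[0]);c=np.zeros((h,a.shape[1]+b.shape[1],3),np.uint8);c[:a.shape[0],:a.shape[1]]=a;c[:b.shape[0],a.shape[1]:]=b
print(c.shape,a.shape);cv2.imwrite('pics/zoom.png',c)
E
```

```text
(306, 786, 3) (306, 396, 3)
```

View pics/zoom.png

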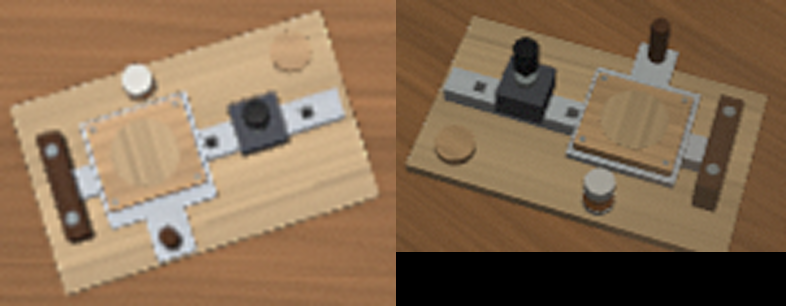

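The zoom shows the base corners at (12,104), (320,10), (380,195) and (68,293) in the left crop. The knob top is near (257,110) on the left and (526,42) on the right. The handle top is near (168,234) on the left and (660,25) on the right.

```bash
cat > h.py <<'E'
import numpy as np,cv2
from workcell import *
def ray(c,p):
    K=np.array(c['intrinsics']);T=np.array(c['cam_to_world'])
    d=np.linalg.inv(K)@[p[0],p[1],1];d=T[:3,:3]@[d[0],-d[1],-d[2]]
    return T[:3,3],d/np.linalg.norm(d)
def plane(c,p,z):
    o,d=ray(c,p);return o+d*(z-o[2])/d[2]
def tri(*cp):
    A=0;b=0
    for c,p in cp:
        o,d=ray(c,p);P=np.eye(3)-np.outer(d,d);A=A+P;b=b+P@o
    x=np.linalg.solve(A,b)
    return x,[round(float(np.linalg.norm(np.cross(x-ray(c,p)[0],ray(c,p)[1])))*1e3,1) for c,p in cp]
def proj(c,X):
    T=np.linalg.inv(np.array(c['cam_to_world']));q=T[:3,:3]@X+T[:3,3]
    u=np.array(c['intrinsics'])@[q[0],-q[1],-q[2]];return u[:2]/u[2]
def tool():
    o=get_obs();w,x,y,z=o['ee_rot']
    from scipy.spatial.transform import Rotation as R
    return o,R.from_quat([x,y,z,w]).as_matrix()
E
python3 - <<'E'
from h import *
t=calibration('top');s=calibration('scene')
f=lambda u,v:((u+.5)/3.6+190-.5,(v+.5)/3.6+145-.5)
g=lambda u,v:((u-396+.5)/2.6+230-.5,(v+.5)/2.6+215-.5)
C=np.array([plane(t,f(*p),.015) for p in[(12,104),(320,10),(380,195),(68,293)]])
print(C.round(4),C.mean(0))
e=(C[0]-C[1]+C[3]-C[2])/2;print(np.linalg.norm(e),np.degrees(np.arctan2(e[1],e[0])))
print('knobtop',tri((t,f(257,110)),(s,g(526,42))))
print('handle',tri((t,f(168,234)),(s,g(660,25))))
o,R=tool();print(R.round(3));w=calibration('wrist');print(np.round(w['intrinsics'],1).tolist())
T=np.array(w['cam_to_world']);print('cam in tool',(R.T@(T[:3,3]-o['tool_pos'])).round(4),(R.T@T[:3,:3]).round(3))
E
```

```text
[[ 0.6553  0.2902  0.015 ]
 [ 0.7576 -0.0195  0.015 ]
 [ 0.5691 -0.0832  0.015 ]
 [ 0.465   0.2267  0.015 ]] [0.6117469  0.10354675 0.015     ]
0.32659803004082505 108.42552473893191
knobtop (array([0.63256728, 0.03762532, 0.1330859 ]), [0.9, 0.9])
handle (array([0.51702169, 0.11998008, 0.1046433 ]), [0.2, 0.2])
[[ 0.941  0.337 -0.001]
 [ 0.337 -0.941  0.001]
 [-0.    -0.002 -1.   ]]
[[312.8, 0.0, 281.1], [0.0, 312.8, 204.8], [0.0, 0.0, 1.0]]
cam in tool [ 0.0649  0.0013 -0.1423] [[-0.001  0.966  0.258]
 [ 1.     0.001  0.001]
 [ 0.     0.258 -0.966]]
```

Request:
carry_out:
  increments:
    - [[0.038, -0.036, 0], 1.3]
    - [[0.038, -0.036, 0], 0]
    - [[0.038, -0.036, 0], 0]
    - [[0.038, -0.036, 0], 0]
    - [[0.038, -0.036, 0], 0]
    - [[0.038, -0.036, 0], 0]
    - [[0.038, -0.036, 0], 0]
    - [[0.038, -0.036, 0], 0]
    - [[0.038, -0.036, 0], 0]
    - [[0.038, -0.036, 0], 0]
    - [[0.038, -0.036, 0], 0]
    - [[0.038, -0.036, 0], 0]
    - [[0.038, -0.036, 0], 0]
    - [[0.038, -0.036, 0], 0]
    - [[0.038, -0.036, 0], 0]
    - [[0, 0, 0], 0]
    - [[0, 0, 0], 0]
  gripper: 1

```text
t: 2.22
tool_pos: [0.588, 0.0802, 0.2307]
ee_rot: [0.0, 0.987, 0.16, -0.001]
ft_force: [-0.3, -1.1, -0.5]
finger_gap: 0.0853
finger_force: 0.0
```

```bash
python3 - <<'E'
from h import *
import pickle
o,R=tool();print(o['t'],o['tool_pos'],R.round(3).tolist(),o['ft_force'])
c=calibration('wrist');im=capture('wrist');cv2.imwrite('pics/w1.png',im[:,:,::-1]);pickle.dump(c,open('w1.pkl','wb'))
E
```

```text
2.225 [0.58797559 0.08021956 0.23069877] [[0.949, 0.316, -0.001], [0.316, -0.949, -0.001], [-0.001, 0.0, -1.0]] [-0.32638876 -1.07246527 -0.5472186 ]
```

View pics/w1.png

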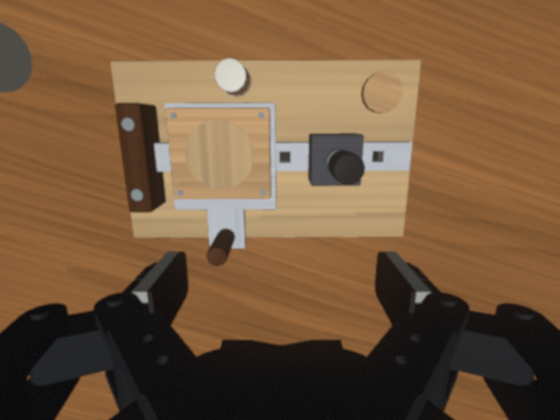

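The wrist view shows the knob top near (348,168), the handle top near (217,254) and the base corners at (111,62), (420,60), (404,237) and (134,237). The jig is aligned with the tool axes.

```bash
python3 - <<'E'
from h import *
import pickle
c=pickle.load(open('w1.pkl','rb'));im=cv2.imread('pics/w1.png');hsv=cv2.cvtColor(im,cv2.COLOR_BGR2HSV);g=im.max(2)
def blob(m,seed):
    n,l,st,ce=cv2.connectedComponentsWithStats(m.astype(np.uint8));k=l[seed[1],seed[0]];return l==k,st[k],ce[k]
for nm,thr,seed in(('knob',28,(350,170)),):
    m,st,ce=blob(g<thr,seed);print(nm,st,ce)
C=np.array([plane(c,p,.015) for p in[(111,61),(420,60),(404.5,237.5),(134,237.5)]])
# corners at rows: near edge seen at underside/top both ~ same
print(C.round(4).tolist(),C.mean(0).round(4))
for a,b in((0,1),(3,2),(0,3),(1,2)):
    d=C[a]-C[b];print(np.linalg.norm(d).round(4),np.degrees(np.arctan2(d[1],d[0])).round(2))
t=calibration('top');s=calibration('scene')
f=lambda u,v:((u+.5)/3.6+190-.5,(v+.5)/3.6+145-.5)
gg=lambda u,v:((u-396+.5)/2.6+230-.5,(v+.5)/2.6+215-.5)
K=(348.5,167.5);H=(217,254)
print('knob',tri((t,f(257,110)),(s,gg(526,42)),(c,K)),tri((s,gg(526,42)),(c,K)),plane(c,K,.127))
print('handle',tri((t,f(168,234)),(s,gg(660,25)),(c,H)),tri((s,gg(660,25)),(c,H)),plane(c,H,.105))
a=im[130:275,190:380];cv2.imwrite('pics/w1z.png',cv2.resize(a,None,fx=4,fy=4,interpolation=cv2.INTER_CUBIC))
E
```

```text
knob [     0      0    560    420 193729] [280.32790651 176.23737282]
[[0.6515, 0.2891, 0.015], [0.7549, -0.0197, 0.015], [0.5671, -0.0863, 0.015], [0.4633, 0.2267, 0.015]] [0.6092 0.1024 0.015 ]
0.3257 108.51
0.3297 108.35
0.1983 18.36
0.1993 19.51
knob (array([0.63291989, 0.03824479, 0.13281162]), [1.3, 0.8, 1.3]) (array([0.63384005, 0.04002078, 0.13612199]), [0.3, 0.3]) [0.63310577 0.03803519 0.127     ]
handle (array([0.51710644, 0.11949014, 0.10375046]), [0.7, 0.5, 1.0]) (array([0.51654633, 0.11898565, 0.10269028]), [0.7, 0.7]) [0.51839343 0.11854081 0.105     ]
```

View pics/w1z.png

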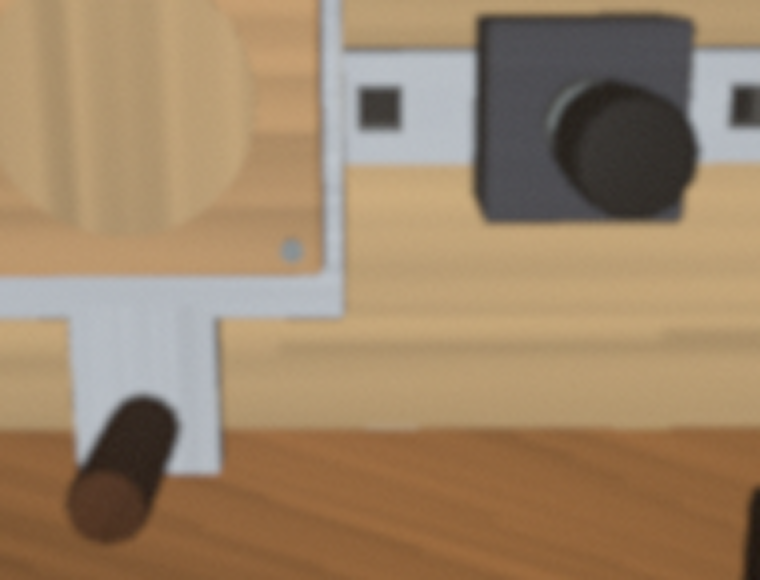

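The zoom shows the handle top at px (216.3,256.4), the knob top at (349,168.7) and the next hole at (284.9,156.7).

```bash
python3 - <<'E'
from h import *
import pickle
c=pickle.load(open('w1.pkl','rb'));o,R=tool();s=calibration('scene')
gg=lambda u,v:((u-396+.5)/2.6+230-.5,(v+.5)/2.6+215-.5)
k=plane(c,(349,168.7),.127);h=plane(c,(216.3,256.4),.105);n=plane(c,(284.9,156.7),.035)
print('k',k,'h',h,'n',n,np.linalg.norm((k-n)[:2]),np.degrees(np.arctan2(*(n-k)[1::-1])))
print('tri h',tri((s,gg(660,25)),(c,(216.3,256.4))),'k',tri((s,gg(526,42)),(c,(349,168.7))))
y=np.array([np.cos(np.radians(108.43)),np.sin(np.radians(108.43))]);x=np.array([y[1],-y[0]])
for q,nm in((k,'k'),(h,'h')):print(nm,'from hole jig xy',(q-n)[:2]@x,(q-n)[:2]@y,'tool delta',R.T@(q-o['tool_pos']))
E
```

```text
k [0.63234454 0.03731094 0.127     ] h [0.51586317 0.11852115 0.105     ] n [0.61606564 0.08410647 0.035     ] 0.049546178915081215 109.18140942084374
tri h (array([0.51426836, 0.11865721, 0.10107346]), [0.4, 0.4]) k (array([0.63292352, 0.03909643, 0.13447996]), [0.1, 0.1])
k from hole jig xy 0.0006497581276440414 -0.04954191820530165 tool delta [0.02904261 0.05385461 0.10386196]
h from hole jig xy -0.08418308540767534 0.06432816682176268 tool delta [-0.0559767  -0.05987033  0.1258929 ]
```

Request:
carry_out:
  increments:
    - [[-0.028, -0.03, 0.02], 0]
    - [[-0.028, -0.03, 0.02], 0]
    - [[0, 0, 0.04], 0]
    - [[0, 0, 0.04], 0]
    - [[0, 0, 0.03], 0]
    - [[0, 0, 0.013], 0]
    - [[0, 0, 0], 0]

```text
t: 3.15
tool_pos: [0.5161, 0.1192, 0.0681]
ee_rot: [0.0, 0.987, 0.159, -0.0]
ft_force: [-0.8, -0.4, 0.3]
finger_gap: 0.0857
finger_force: 0.0
```

Request:
carry_out:
  increments:
    - [[0, 0, 0], 0]
    - [[0, 0, 0], 0]
    - [[0, 0, 0], 0]
    - [[0, 0, 0], 0]
    - [[0, 0, 0], 0]
    - [[0, 0, 0], 0]
  gripper: 0

```text
t: 3.9
tool_pos: [0.5166, 0.1202, 0.0688]
ee_rot: [0.0, 0.987, 0.16, 0.0]
ft_force: [-2.1, -1.4, 5.7]
finger_gap: 0.0186
finger_force: 58.4
```

Request:
carry_out:
  increments:
    - [[0, -0.005, 0], 0]
    - [[0, -0.005, 0], 0]
    - [[0, -0.004, 0], 0]
    - [[0, -0.003, 0], 0]
    - [[0, 0, 0], 0]
    - [[0, 0, 0], 0]

```text
t: 4.65
tool_pos: [0.5112, 0.1362, 0.0689]
ee_rot: [0.0, 0.987, 0.16, 0.0]
ft_force: [-2.0, -0.4, 6.2]
finger_gap: 0.0187
finger_force: 58.4
```

Request:
carry_out:
  increments:
    - [[0, -0.001, 0], 0]
    - [[0, -0.001, 0], 0]
    - [[0, -0.001, 0], 0]
    - [[0, 0, 0], 0]
    - [[0, 0, 0], 0]

```text
t: 5.28
tool_pos: [0.5104, 0.1386, 0.0688]
ee_rot: [0.0, 0.987, 0.16, 0.0]
ft_force: [-1.0, -2.2, 6.5]
finger_gap: 0.0186
finger_force: 58.4
```

Request:
carry_out:
  increments:
    - [[0, -0.001, 0], 0]
    - [[0, -0.001, 0], 0]
    - [[0, 0, 0], 0]
    - [[0, 0, 0], 0]

```text
t: 5.78
tool_pos: [0.5103, 0.1388, 0.0688]
ee_rot: [0.001, 0.987, 0.159, 0.0]
ft_force: [0.9, -6.7, 6.5]
finger_gap: 0.0187
finger_force: 58.6
```

Request:
carry_out:
  increments:
    - [[0, -0.001, 0], 0]
    - [[0, -0.001, 0], 0]
    - [[0, -0.001, 0], 0]
    - [[0, 0, 0], 0]
    - [[0, 0, 0], 0]
    - [[0, 0, 0], 0]

```text
t: 6.52
tool_pos: [0.5103, 0.1389, 0.0688]
ee_rot: [0.003, 0.987, 0.158, 0.0]
ft_force: [2.2, -12.1, 7.1]
finger_gap: 0.0186
finger_force: 58.9
```

Request:
carry_out:
  increments:
    - [[0, 0.0015, 0], 0]
    - [[0, 0.0015, 0], 0]
    - [[0, 0, 0], 0]

```text
t: 6.9
tool_pos: [0.5103, 0.1388, 0.0688]
ee_rot: [0.001, 0.987, 0.159, 0.0]
ft_force: [0.1, -6.5, 5.9]
finger_gap: 0.0189
finger_force: 58.7
```

Request:
carry_out:
  increments:
    - [[0, 0, 0], 0]
    - [[0, 0, 0], 0]
    - [[0, 0, 0], 0]
    - [[0, 0, -0.02], 0]
    - [[0, 0, -0.04], 0]
    - [[0, 0, -0.05], 0]
    - [[0, 0, -0.05], 0]
    - [[0, 0, 0], 0]
    - [[0, 0, 0], 0]
  gripper: 0.7

```text
t: 8.02
tool_pos: [0.509, 0.1409, 0.2277]
ee_rot: [0.0, 0.987, 0.16, -0.0]
ft_force: [0.9, 0.5, -0.3]
finger_gap: 0.0599
finger_force: 0.0
```

```bash
python3 - <<'E'
from h import *
import pickle
o,R=tool();print(o['t'],o['tool_pos'],R.round(4).tolist())
c=calibration('wrist');im=capture('wrist')[:,:,::-1];cv2.imwrite('pics/w2.png',im);pickle.dump(c,open('w2.pkl','wb'))
cv2.imwrite('pics/w2z.png',cv2.resize(im[110:350,110:510],None,fx=2,fy=2,interpolation=cv2.INTER_CUBIC))
E
```

```text
8.025 [0.50895521 0.14094141 0.22773595] [[0.9488, 0.3158, -0.0007], [0.3158, -0.9488, -0.0003], [-0.0007, 0.0001, -1.0]]
```

View pics/w2z.png

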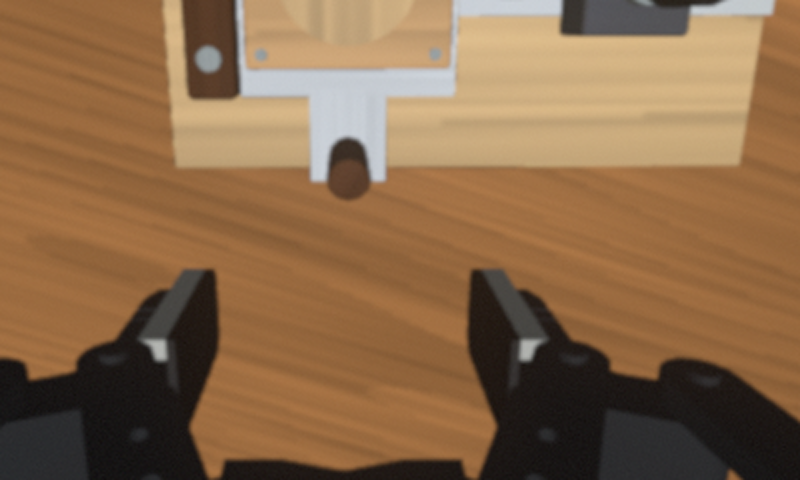

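The bed plate now touches the stop at zoomed (240,95), and the handle top is at (348,178). Next I'll measure the knob from wrist views w1 and w2.

```bash
python3 - <<'E'
from h import *
import pickle
o,R=tool();out=[]
for n,roi in(('w1',(150,200,325,380)),('w2',(55,125,400,500))):
    im=cv2.imread(f'pics/{n}.png');g=im.max(2).astype(int);r0,r1,c0,c1=roi
    m=(g[r0:r1,c0:c1]<58).astype(np.uint8)
    k,l,st,ce=cv2.connectedComponentsWithStats(m);i=1+st[1:,4].argmax();print(n,st[i]+[c0,r0,0,0,0],ce[i]+[c0,r0])
    out.append((pickle.load(open(n+'.pkl','rb')),im[r0:r1,c0:c1]))
X=np.array([.6323,.0373,.127])
for c,_ in out:print('expected top',proj(c,X))
a=np.hstack([cv2.resize(b,(400,int(400*b.shape[0]/b.shape[1])),interpolation=cv2.INTER_CUBIC)[:280] if 1 else 0 for b in [cv2.resize(out[0][1],(100,70)),out[1][1]]])
cv2.imwrite('pics/k.png',a)
E
```

```text
w1 [328 150  35  34 875] [345.67428571 166.85142857]
w2 [ 432   78   50   36 1374] [456.06259098  95.62736536]
expected top [348.99214068 168.75766385]
expected top [466.51902135  93.70572841]
```

View pics/k.png

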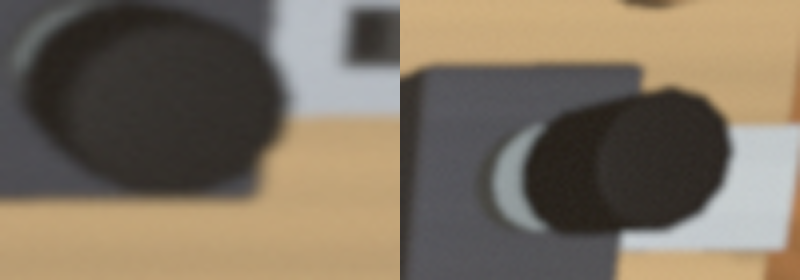

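In w1 the knob top is at about (349.3,169.2) and in w2 at about (465.7,94.3). A point at z=0.127 predicts (349.0,168.8) and (466.5,93.7), so the height is confirmed and the knob is at (0.632,0.037).

Request:
carry_out:
  increments:
    - [[0.028, 0.045, 0], 0]
    - [[0.028, 0.046, 0], 0]
    - [[0.028, 0.046, 0], 0]
    - [[0, 0, 0], 0]
    - [[0, 0, 0.04], 0]
    - [[0, 0, 0.04], 0]
    - [[0, 0, 0.035], 0]
    - [[0, 0, 0.02], 0]
    - [[0, 0, 0], 0]
    - [[0, 0, 0], 0]

```text
t: 9.32
tool_pos: [0.6332, 0.0379, 0.0944]
ee_rot: [-0.0, 0.987, 0.16, 0.001]
ft_force: [0.2, -0.6, -0.3]
finger_gap: 0.0596
finger_force: 0.0
```

Request:
carry_out:
  increments:
    - [[0, 0, 0], 0]
    - [[0, 0, 0], 0]
    - [[0, 0, 0], 0]
    - [[0, 0, 0], 0]
    - [[0, 0, 0], 0]
    - [[0, 0, 0], 0]
  gripper: 0

```text
t: 10.07
tool_pos: [0.6331, 0.0377, 0.0945]
ee_rot: [0.0, 0.987, 0.16, 0.001]
ft_force: [-1.2, 0.2, 5.6]
finger_gap: 0.0246
finger_force: 58.6
```

Gripped: the gap of 24.6 mm suits the 26 mm knob. Next, lift 14 mm.

Request:
carry_out:
  increments:
    - [[0, 0, -0.004], 0]
    - [[0, 0, -0.004], 0]
    - [[0, 0, -0.004], 0]
    - [[0, 0, -0.003], 0]
    - [[0, 0, 0], 0]
    - [[0, 0, 0], 0]
    - [[0, 0, 0], 0]

```text
t: 10.95
tool_pos: [0.6327, 0.0376, 0.1081]
ee_rot: [-0.0, 0.987, 0.16, 0.0]
ft_force: [5.6, -0.3, -8.2]
finger_gap: 0.0242
finger_force: 59.3
```

Request:
carry_out:
  increments:
    - [[0, -0.006, 0], 0]
    - [[0, -0.008, 0], 0]
    - [[0, -0.01, 0], 0]
    - [[0, -0.01, 0], 0]
    - [[0, -0.008, 0], 0]
    - [[0, -0.004, 0], 0]
    - [[0, -0.002, 0], 0]
    - [[0, 0, 0], 0]
    - [[0, 0, 0], 0]
    - [[0, 0, 0], 0]

```text
t: 12.2
tool_pos: [0.6174, 0.0829, 0.1081]
ee_rot: [0.0, 0.987, 0.16, 0.0]
ft_force: [6.4, 0.5, -9.4]
finger_gap: 0.0244
finger_force: 59.3
```

```bash
python3 - <<'E'
from h import *
o,R=tool();d=o['tool_pos']-np.array([.6331,.0377,.0945]);print('moved in tool',R.T@d,o['ft_force'],R[:,1])
E
```

```text
moved in tool [-0.00059938 -0.04784022 -0.0135649 ] [ 6.36397008  0.47300723 -9.42024074] [ 3.15504197e-01 -9.48924163e-01  1.86823455e-04]
```

Request:
carry_out:
  increments:
    - [[0, -0.001, 0], 0]
    - [[0, -0.001, 0], 0]
    - [[0, 0, 0], 0]
    - [[0, 0, 0.004], 0]
    - [[0, 0, 0.004], 0]
    - [[0, 0, 0], 0]
    - [[0, 0, 0], 0]

```text
t: 13.08
tool_pos: [0.6169, 0.0845, 0.1001]
ee_rot: [0.0, 0.987, 0.16, 0.0]
ft_force: [4.9, -0.1, -6.5]
finger_gap: 0.0244
finger_force: 59.3
```

Request:
carry_out:
  increments:
    - [[0, 0, 0.003], 0]
    - [[0, 0, 0.003], 0]
    - [[0, 0, 0.001], 0]
    - [[0, 0, 0], 0]
    - [[0, 0, 0], 0]
    - [[0, 0, 0], 0]

```text
t: 13.82
tool_pos: [0.6171, 0.0848, 0.0945]
ee_rot: [0.0, 0.987, 0.16, 0.0]
ft_force: [0.8, -1.7, 5.1]
finger_gap: 0.0243
finger_force: 61.1
```

Request:
carry_out:
  increments:
    - [[0, 0, 0.001], 0]
    - [[0, 0, 0.001], 0]
    - [[0, 0, 0], 0]
    - [[0, 0, 0], 0]
    - [[0, 0, 0], 0]

```text
t: 14.45
tool_pos: [0.6174, 0.0849, 0.0943]
ee_rot: [0.0, 0.987, 0.16, 0.001]
ft_force: [-3.8, -2.8, 19.5]
finger_gap: 0.0245
finger_force: 62.5
```

```bash
python3 - <<'E'
from h import *
o,R=tool();print(o['tool_pos'],o['ft_force'],o['finger_force'],R.T@(o['tool_pos']-np.array([.6331,.0377,.0945])))
a=capture('top')[145:230,190:300,::-1];b=capture('scene')[215:312,230:380,::-1]
a=cv2.resize(a,(396,306),interpolation=cv2.INTER_CUBIC);b=cv2.resize(b,(400,259),interpolation=cv2.INTER_CUBIC)
b=cv2.copyMakeBorder(b,0,47,0,0,cv2.BORDER_CONSTANT);cv2.imwrite('pics/end.png',np.hstack([a,b]))
E
```

```text
[0.61738005 0.08485907 0.09431742] [-3.84361883 -2.8260145  19.54234164] 62.51142740249634 [-4.82216560e-05 -4.97102622e-02  1.24470761e-04]
```

View pics/end.png

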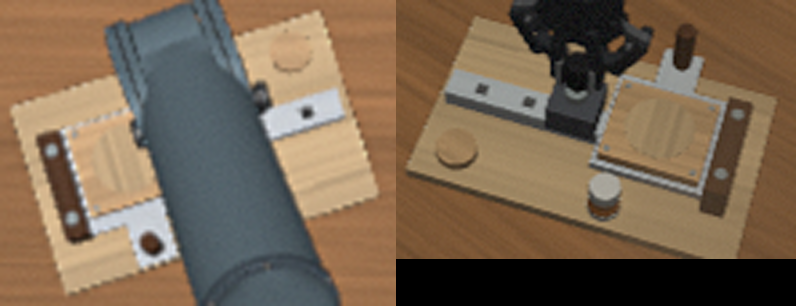

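The pictures show the bed tight against the stop (right image, about (725,130)). The block is one hole nearer the bed (575,105) with two holes now open behind it, and the knob is gripped and seated, pushing back with 19.5 N. The jar and disc look unmoved.

```bash
python3 -c "
from workcell import *
print(sign_off())"
```

```text
the job is handed in; nothing more can be done
None
```

The bed is home against the end stop, the lock block is one hole nearer the bed with its pin seated, the knob is still gripped and pressed down, and the job was handed in at about 14.6 s.

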